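Close the amplifier's service panel and hold it shut

TASK

Clear the red screwdriver off the amplifier's service panel and stand it upright in the green cup, blade down, and let it go. Then turn the orange quarter-turn fastener until its black slot lines up with the two red marks on the panel, and only after that press the sprung panel down until it is flush with the frame; finish while still holding it pressed flush. Leave the jar, the multimeter and the solder spool where they are.

Things in the scene. Friction and masses are not known exactly. Their poses are not given: they have to be found in the camera images.
- chassis: Dark grey hi-fi amplifier case, fixed to the bench, 260 (x) x 320 (y) x 85 mm high. Origin: centre of its underside; x points to its back (away from the robot, but for its yaw), z up. Its top is a frame 28 mm wide round a bare-aluminium service panel; the frame's top is 85 mm above the bench.
- panel (a joint): Service panel, 201 x 261 mm, sliding straight down on springs. Value: m pressed down; 0 at rest (top face 95 mm above the bench, 10 mm proud), 0.010 fully home, flush (85 mm). 5 N start it, 15 N press it home; it springs back if let go. With the fastener over 0.2 rad out of line, its bar under the panel lands on the frame and stops the panel after 2 mm.
- panel_pad (a point): Centre of the 44 mm blue disc on the panel's top face, a good flat place to press, free once the screwdriver is gone; 55 mm towards the case's -y from the panel's centre. Axes as the case's. It goes down with the panel.
- fastener (a joint): Angle of the quarter-turn fastener in the panel, rad, counter-clockwise from above positive. 0: its black slot is in line with the two red marks (wing along the case's x). It starts at 0.8 to 1.4, turns from -0.6 to 1.6 with light friction (0.06 N m) and stays where it is left. In line means within 0.16 rad.
- fastener_top (a point): Top centre of the fastener's orange wing, on its turning axis, 26 mm above the panel's top face, at (-30, +70) mm in the case's x, y. The wing is 42 mm long (this point's x), 12 wide (y), 22 high, on a steel disc 34 mm across and 4 high; the black stripe along it is the slot. Grip it across the 12 mm from above.
- driver: Screwdriver, 160 mm, 50 g, lying on the panel across the blue disc, handle away from the robot (within 0.4 rad of the case's x). Handle: red and black bar 85 x 16 x 16 mm; steel blade 75 mm, 8 mm round. Origin: on the handle's lower face, at mid length; x runs from blade to handle end (up when it stands blade down); tip at x = -117 mm.
- driver_grip (a point): Middle of the handle, on the screwdriver's axis (8 mm above the face it lies on); same axes as the screwdriver.
- driver_tip (a point): End of the screwdriver's blade, on its axis.
- cup: Round green metal cup, fixed to the bench, outer diameter 60, inner diameter 52, 100 mm high, open on top; the origin is the centre of its underside. It stands to the left or to the right of the amplifier.
- cup_floor (a point): Centre of the cup's inner floor, 6 mm above the bench; the rim is 94 mm above it. The screwdriver stands in it leaning up to about 0.55 rad, with its tip within 20 mm of the floor.
- jar: Small glass jar with a steel lid, 56 mm diameter, 70 mm high, loose, on the other side of the amplifier from the cup; leave alone. Origin at the centre of its underside.
- meter: Red multimeter lying on its back, 190 x 88 x 48 mm, loose; leave alone. Origin at the centre of its underside, x along its length.
- spool: Blue solder spool standing on end, 52 mm diameter, 40 mm high, loose; leave alone. Origin at the centre of its underside.

How it is judged:
On the way, in this order (a step that is already met when the one before it is completed fails the run):
1. the screwdriver stands in the cup, blade down, let go (horizontal distance between driver_tip and cup_floor below 0.028 m and z of driver_tip in the frame of cup_floor below 0.02 m and angle between driver's own x axis and vertical below 0.65 rad and contact force between each of the arm, the fingers and driver below 0.1 N), for 0.2 s.
2. the fastener's slot is in line with the marks, the panel not yet pressed (value of joint fastener between -0.16 and 0.16 rad and value of joint panel below 0.004 m), for 0.2 s.
3. the panel is pressed flush with the frame by the robot (value of joint panel above 0.0078 m and contact force between any of the fingers, the arm and chassis above 4 N), for 0.3 s.
At the end, for the whole second after the job is handed in: The screwdriver stands in the cup, let go, handle up (axis within 0.65 rad of vertical, tip within 20 mm of the cup's floor); the fastener is within 0.2 rad of the marks; the panel is pressed down more than 7.8 of its 10 mm and the robot is still pushing on it with more than 4 N (all of step 1 and all of step 3 and value of joint fastener between -0.2 and 0.2 rad); the arm keeps its last pose, push and grip.
It fails at once if the jar is pushed more than 30 mm or tipped over (distance of jar from where it was at the start of the episode above 0.03 m or angle between jar's own z axis and vertical above 0.5 rad).
It fails at once if the meter is pushed more than 30 mm or tipped over (distance of meter from where it was at the start of the episode above 0.03 m or angle between meter's own z axis and vertical above 0.5 rad).
It fails at once if the spool is pushed more than 30 mm or tipped over (distance of spool from where it was at the start of the episode above 0.03 m or angle between spool's own z axis and vertical above 0.5 rad).
It also fails if it takes over 72 s, if anything falls off the work surface, if the arm or the gripper's body presses on something with over 40 N, if the wrist force passes 120 N, or if a joint passes its speed limit or range.

ROBOT

A 7-joint arm with a two-finger parallel gripper is mounted at the origin on the work surface. World frame = base frame: x ahead of the robot, y to its left, z up, the work surface at z = 0. Lengths are in m, angles in rad, forces in N, time in s.
With the tool pointing down it reaches from about 0.35 to 0.9 m from the base axis. Payload 8.1 kg.
Tool frame: the origin (TCP) lies on the front face of the gripper's body, between the roots of the fingers; the fingertips stand 66 mm ahead of it and the grasp point (between the pads) lies 47 mm ahead of it (arm.finger_overhang is the distance from the TCP to the fingertips, in m); z points along the fingers, y is the line along which they close (so a half turn about z gives the same grasp; the last joint's range is limited). The gripper opens to 92 mm and grips with 3 to 60 N. Pads are 19 mm wide; open, the fingers measure 130 mm over their backs; the gripper's body (75 mm by 190 mm) begins 47 mm behind the grasp point.
Start: joints at [-1.362, 0.434, 0.025, 1.573, -0.012, 1.134, -0.075], TCP at [0.192, 0.595, 0.292] pointing down, gripper open.
Joint ranges: [-2.62, 2.62], [-0.44, 2.09], [-1.27, 1.32], [0.08, 2.57], [-1.32, 4.46], [0.12, 2], [-2.74, 2.74]. Speed limits (rad/s): [2.22, 2.22, 3.01, 3.01, 3.14, 3.14, 3.14].

INTERFACE

Orientations are given as a rotation vector (axis times angle).
In Python, from cell import readout, cams, workorder, spotter, arm gives the robot as it stands.
- The arm moves only by the tool drive_effector, called as name(argument=value, ...) on one line, values as JSON. Schema: {"type":"object","properties":{"steps":{"type":"object","properties":{"offsets":{"type":"array","items":{"type":"array","items":{"type":"number"},"minItems":5,"maxItems":5},"minItems":1,"maxItems":10}},"additionalProperties":false,"required":["offsets"]},"grip_n":{"type":"number"},"only":{"type":"string"},"quiet":{"type":"boolean"},"lines":{"type":"string"}},"required":["steps"],"additionalProperties":false}. steps is an object whose key "offsets" holds a list of rows, 1 to 10 of them, each of 5 numbers: dx, dy, dz in shares of the most that a row can go, 1 being 50 mm, then a turn about the tool's z in units of 0.1 rad, then the opening from 0.0 (shut) to 1.0 (fully open); each row shifts and turns the commanded pose from where the row before left it, along the tool's axes as they then stand; what a row does not reach is not made up. A row lasts 1/10 s, in which the tool goes at most 0.05 m and 0.15 rad, less where a joint would pass 70% of its speed; a pose out of reach is approached as far as the arm can. The fingers move at their own pace and stop on an object; grip_n is the grip in N (left out, the last holds). Time passes only in rows, so rows that do not move let the fingers close. The tool returns the time, the measured TCP pose, the force, the opening and the grip force at its end. only (a regular expression) keeps the lines of the reply that match it, lines (a string "A,B") keeps lines A to B, and quiet returns only ok. Input that does not fit is refused with a message, and nothing moves.
- readout.observe(): the state, without advancing time (a new reading comes with each control period).
- cams.get_image(name): name is "side" or "top"; returns a dict with "image" (480x640x3 uint8, blue, green, red), "fx", "fy", "cx", "cy" (pixels), "cam_to_world" (4x4, takes a point from camera to world coordinates). Camera axes: x right, y down, z forward; pixel columns grow to the right and rows downward; lengths in m; the calibration is good to about 2 mm. A picture is of the moment at which its call begins. There is no depth.
- workorder.sign_off(): hands the job in; it is judged then, once.
Trained networks look in a picture, given as the dict that the camera call returned (one of the last four; its "shot" number tells which), for a name from the list of things; names that differ only in an ending like _2 or _b are one class to them, and where a whole thing is asked for, a point or a joint stands for the part that bears it (a point fixed in the world has none). Each returns a list of dicts, best first, with "score" (0 to 1); they miss things now and then, are a little off and sometimes report something else, mostly with a low value. They report only what shows in the picture. A call takes as long as a camera call.
- spotter.boxes_of(picture, name): "centre" ([x, y, z] in m, in the coordinates of the camera as it stood for that picture, good to about 4 mm: the middle of the surface that is visible of it).
The state is a dict: "clock": time; "joints": joint angles; "dq": joint speeds; "joint_efforts": joint torques, N m; "position": TCP position; "ee_rot": TCP orientation; "force": force on the tool from outside, world axes, zero at the start; "ft_torque": the same for the moment, N m; "width": opening from 0.0 (shut) to 1.0 (fully open); "gripper_force": force on a finger pad.
Only numpy, scipy, OpenCV 4.12 (cv2) and the standard library are available. Lean on these libraries where they do the work, as an engineer would, in place of code of your own. Each camera call takes 0.05 s, during which the arm holds its last target. There are 200 camera calls.

## Working session

There is one attempt and no reset: what is moved stays moved. The work goes in short steps, Python scripts to look and compute and a tool call to move; the robot and the scene stay as the last step left them, time stands still between calls to the robot, and variables do not carry over. Pictures are saved under pics/ and viewed, at most 10 in all, crops included, and the job is handed in when it is done.

```bash
ls; mkdir -p pics; cat > h.py <<'E'
import numpy as np, cv2
from cell import readout, cams, workorder, spotter, arm
from scipy.spatial.transform import Rotation as R
def look(c, names=()):
    p=cams.get_image(c); T=np.array(p["cam_to_world"])
    for n in names:
        for d in spotter.boxes_of(p,n)[:2]:
            w=T[:3,:3]@np.array(d["centre"])+T[:3,3]
            q=np.array(d["centre"]); print(c,n,round(d["score"],2),w.round(3),"px",(p["fx"]*q[0]/q[2]+p["cx"]).round(),(p["fy"]*q[1]/q[2]+p["cy"]).round())
    return p
def unproj(p,u,v,z):
    T=np.array(p["cam_to_world"]); d=T[:3,:3]@np.array([(u-p["cx"])/p["fx"],(v-p["cy"])/p["fy"],1.])
    o=T[:3,3]; return o+d*(z-o[2])/d[2]
def proj(p,w):
    T=np.array(p["cam_to_world"]); q=T[:3,:3].T@(np.array(w)-T[:3,3])
    return np.array([p["fx"]*q[0]/q[2]+p["cx"],p["fy"]*q[1]/q[2]+p["cy"]])
def st():
    s=readout.observe(); r=R.from_rotvec(s["ee_rot"]).as_matrix()
    print("t",round(s["clock"],2),"tcp",np.round(s["position"],4),"\nR",r.round(3).tolist(),"F",np.round(s["force"],1),"w",round(s["width"],3),"gf",s["gripper_force"],"q",np.round(s["joints"],2))
    return np.array(s["position"]),r
E
python3 - <<'E'
from h import *
import pickle
st()
p=look("top",["chassis","driver","cup","jar","meter","spool","fastener","panel","panel_pad"])
cv2.imwrite("pics/top0.png",p["image"]); pickle.dump(p,open("top0.pkl","wb"))
p=look("side",["driver","cup","jar","meter","spool","fastener"])
cv2.imwrite("pics/side0.png",p["image"]); pickle.dump(p,open("side0.pkl","wb"))
E
```

```text
pics
t 0.0 tcp [0.1917 0.5945 0.2914] 
R [[-0.952, 0.307, -0.0], [0.307, 0.952, -0.002], [-0.0, -0.002, -1.0]] F [ 0.6 -0.2  0.3] w 0.999 gf 0.0 q [-1.36  0.44  0.03  1.57 -0.01  1.13 -0.08]
top chassis 0.79 [0.555 0.021 0.095] px 320.0 244.0
top driver 0.76 [ 0.592 -0.043  0.112] px 348.0 227.0
top cup 0.75 [ 0.506 -0.337  0.051] px 470.0 266.0
top cup 0.56 [0.561 0.028 0.094] px 317.0 242.0
top jar 0.88 [0.486 0.306 0.071] px 198.0 275.0
top jar 0.49 [0.528 0.085 0.119] px 291.0 255.0
top meter 0.82 [0.617 0.358 0.042] px 180.0 221.0
top spool 0.97 [ 0.595 -0.325  0.039] px 463.0 229.0
top fastener 0.7 [0.531 0.084 0.118] px 292.0 254.0
top panel 0.6 [0.561 0.027 0.1  ] px 317.0 242.0
top panel_pad 0.93 [0.559 0.024 0.097] px 318.0 242.0
top panel_pad 0.54 [ 0.593 -0.036  0.111] px 345.0 227.0
side driver 0.69 [ 0.599 -0.033  0.105] px 300.0 218.0
side cup 0.84 [ 0.508 -0.308  0.068] px 360.0 152.0
side jar 0.74 [0.557 0.082 0.098] px 309.0 268.0
side jar 0.61 [0.488 0.322 0.068] px 323.0 410.0
side meter 0.86 [0.619 0.366 0.035] px 235.0 430.0
side spool 0.87 [ 0.596 -0.317  0.042] px 325.0 154.0
side fastener 0.6 [0.534 0.094 0.118] px 321.0 269.0
```

View pics/top0.png

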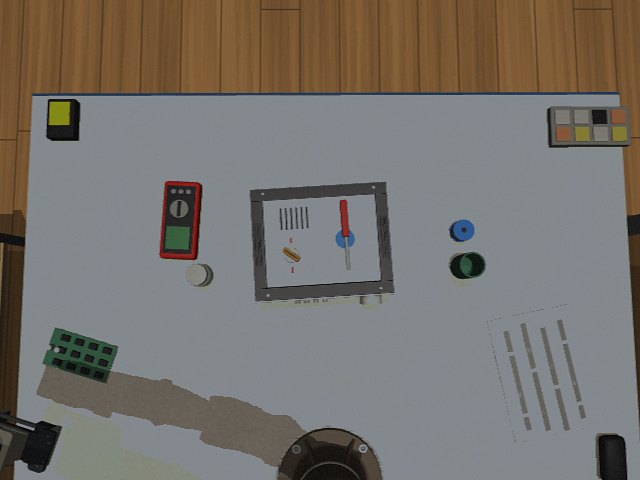

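View pics/side0.png

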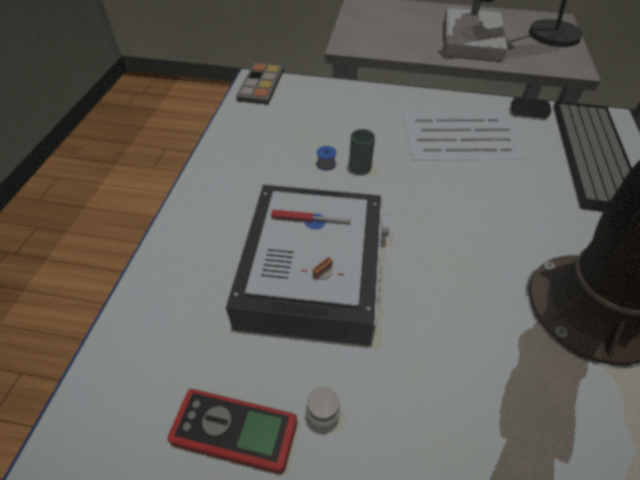

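The top view shows the driver's handle at about (344,200)-(347,238) with its tip at (348,269), the cup at (467,266), and the fastener at (291,255). The side view shows the same layout, with the way between the amplifier and the cup clear. The tool can't tilt, so I'll grip the handle and lever its end on the case's front edge to swing the blade down. First I need finer measurements.

```bash
python3 - <<'E'
import pickle
from h import *
p=pickle.load(open("top0.pkl","rb"))
im=p["image"][175:315,240:400]
cv2.imwrite("pics/crop0.png",cv2.resize(im,None,fx=5,fy=4.28*5/4.28*0.85,interpolation=cv2.INTER_CUBIC))
hsv=cv2.cvtColor(p["image"],cv2.COLOR_BGR2HSV)
def blob(name,lo,hi,x0,y0,x1,y1,z):
    m=cv2.inRange(hsv,lo,hi); k=np.zeros_like(m);k[y0:y1,x0:x1]=m[y0:y1,x0:x1]
    ys,xs=np.nonzero(k); P=np.array([unproj(p,a,b,z)[:2] for a,b in zip(xs,ys)])
    c=P.mean(0); U,S,V=np.linalg.svd(P-c); t=(P-c)@V[0]
    print(name,len(P),c.round(4),"dir",V[0].round(3),"ang",np.arctan(V[0][1]/V[0][0]).round(3),"ext",t.min().round(3),t.max().round(3),"px",xs.mean().round(1),ys.mean().round(1))
blob("handle",(0,120,60),(8,255,255),335,190,360,245,.111)
blob("handle2",(172,120,60),(180,255,255),335,190,360,245,.111)
blob("fast",(8,100,60),(22,255,255),280,245,302,265,.119)
blob("marks",(0,100,60),(8,255,255),280,234,300,275,.095)
blob("marks2",(172,100,60),(180,255,255),280,234,300,275,.095)
blob("pad",(95,120,60),(115,255,255),330,225,360,255,.095)
blob("cup",(40,40,20),(90,255,255),440,240,500,290,.1)
# chassis frame dark mask
g=p["image"].max(2); m=(g<110).astype(np.uint8); k=np.zeros_like(m);k[178:304,244:398]=m[178:304,244:398]
cs,_=cv2.findContours(k,cv2.RETR_EXTERNAL,2); c=max(cs,key=cv2.contourArea)
q=cv2.boxPoints(cv2.minAreaRect(c)); print(q.round(1).tolist()); print([unproj(p,*a,.085)[:2].round(4).tolist() for a in q])
# panel
k[:]=0; k[195:290,258:384]=1-m[195:290,258:384]
cs,_=cv2.findContours(k,cv2.RETR_EXTERNAL,2); c=max(cs,key=cv2.contourArea); r=cv2.minAreaRect(c); print(r, unproj(p,*r[0],.095))
q=cv2.boxPoints(r);print([unproj(p,*a,.095)[:2].round(4).tolist() for a in q])
print("cam",np.array(p["cam_to_world"]).round(3).tolist(),p["fx"])
for n in ["driver_grip","driver_tip","fastener_top","cup_floor"]:
    pass
E
```

```text
handle 232 [ 0.6152 -0.0342] dir [-0.997 -0.074] ang 0.074 ext -0.04 0.043 px 343.9 217.3
handle2 9 [ 0.5882 -0.0354] dir [-0.998  0.067] ang -0.067 ext -0.06 0.016 px 344.6 229.0
fast 80 [0.5308 0.0864] dir [-0.569 -0.823] ang 0.966 ext -0.021 0.02 px 290.9 254.1
marks 14 [0.5306 0.0851] dir [-0.996 -0.086] ang 0.086 ext -0.039 0.039 px 292.1 255.0<stdin>:10: RuntimeWarning: Mean of empty slice.
  ret = ret.dtype.type(ret / rcount)
Traceback (most recent call last):
numpy.linalg.LinAlgError: 1-dimensional array given. Array must be at least two-dimensional
```

View pics/crop0.png

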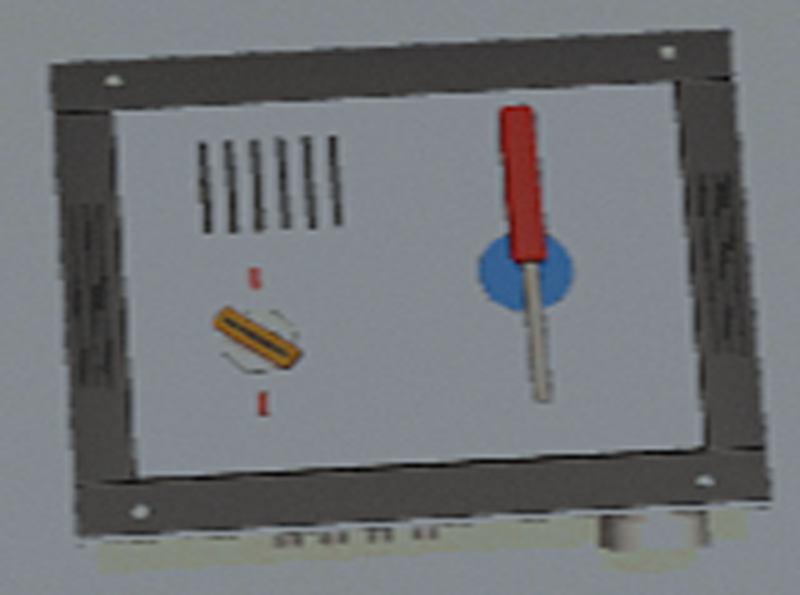

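The crop shows the handle at x≈502-545, the blade tip at about (542,400), the fastener wing centred at (258,338) and the red marks at (254,278) and (263,404). A front knob sits at crop x 600-710, so I'll lever well clear of it.

```bash
python3 - <<'E'
import pickle
from h import *
p=pickle.load(open("top0.pkl","rb"))
def c2(u,v): return 240+(u+.5)/5-.5, 175+(v+.5)/4.25-.5
for n,u,v,z in [("frameTL",52,65,.085),("TR",731,30,.085),("BR",770,500,.085),("BL",78,536,.085),("mark1",254,278,.095),("mark2",263,404,.095),("pad",526,271,.095),("wing",258,338,.121),("tip",543,401,.103),("hend",516,106,.111),("hjoint",529,262,.111)]:
    print(n,unproj(p,*c2(u,v),z)[:2].round(4))
im=p["image"]; c=im[235:300,435:500]; 
hsv=cv2.cvtColor(im,cv2.COLOR_BGR2HSV)
print(hsv[227,463],hsv[266,467],hsv[240,340])
m=((hsv[...,0]>45)&(hsv[...,0]<92)&(hsv[...,1]>70)).astype(np.uint8); k=np.zeros_like(m);k[243:290,440:495]=m[243:290,440:495]
ys,xs=np.nonzero(k);print(len(xs),xs.min(),xs.max(),ys.min(),ys.max())
cv2.imwrite("pics/cup.png",cv2.resize(c,None,fx=9,fy=9,interpolation=cv2.INTER_CUBIC))
def circ(x,y,z,r,n=40): return np.array([proj(p,[x+r*np.cos(a),y+r*np.sin(a),z]) for a in np.linspace(0,2*np.pi,n)])
for x,y in [(.506,-.325),(.506,-.335)]:
    e=circ(x,y,.1,.03); print(x,y,e.min(0).round(1),e.max(0).round(1)); e=circ(x,y,.0,.03); print("base",e.min(0).round(1),e.max(0).round(1))
E
```

```text
frameTL [0.6847 0.1842]
TR [ 0.7031 -0.1345]
BR [ 0.444  -0.1483]
BL [0.4264 0.1702]
mark1 [0.5651 0.089 ]
mark2 [0.4968 0.0848]
pad [ 0.5684 -0.0365]
wing [0.5305 0.0856]
tip [ 0.4974 -0.0432]
hend [ 0.6562 -0.032 ]
hjoint [ 0.5715 -0.0372]
[106 152 104] [ 70 110  88] [106 162 142]
624 451 485 252 278
0.506 -0.325 [458.  251.6] [484.1 277.7]
base [447.8 254.9] [472.  279.1]
0.506 -0.335 [462.3 251.6] [488.4 277.7]
base [451.8 254.9] [476. 279.]
```

View pics/cup.png

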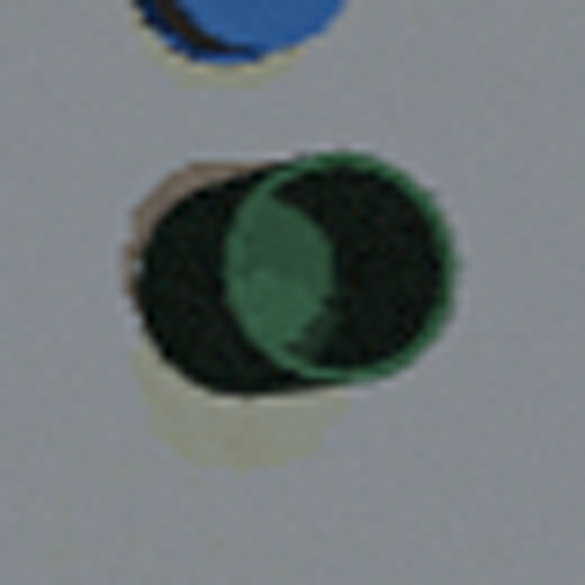

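Careful with the scale: shifts go in shares of 50 mm and turns go in units of 0.1 rad. That gives: -0.035 m is -0.7, -0.02 m is -0.4, -0.128 rad is -1.28.

drive_effector(steps={"offsets": [[0, 0, 0, -1.28, 1], [0, 0, 0, -1.28, 1], [0, 0, 0, -1.27, 1], [-0.4, -0.7, 0, 0, 1], [-0.4, -0.7, 0, 0, 1], [-0.4, -0.7, 0, 0, 1], [-0.4, -0.7, 0, 0, 1], [-0.4, -0.7, 0, 0, 1], [-0.4, -0.7, 0, 0, 1], [-0.4, -0.7, 0, 0, 1]]}, grip_n=8)

```text
clock: 1.85
position: [0.3496, 0.359, 0.2925]
ee_rot: [-0.112, 3.139, 0.001]
force: [0.2, -0.1, 0.1]
width: 0.998
gripper_force: 0.0
```

```bash
python3 -c "
from h import *
st()"
```

```text
t 1.85 tcp [0.3496 0.359  0.2925] 
R [[-0.997, -0.071, 0.0], [-0.071, 0.997, 0.001], [-0.0, 0.001, -1.0]] F [ 0.2 -0.1  0.1] w 0.998 gf 0.0 q [-0.92  0.23  0.02  1.87 -0.    1.04  0.74]
```

Scaled: -0.0411 m is -0.822, -0.0236 m is -0.472.

drive_effector(steps={"offsets": [[-0.472, -0.822, 0, 0, 1], [-0.472, -0.822, 0, 0, 1], [-0.472, -0.822, 0, 0, 1], [-0.472, -0.822, 0, 0, 1], [-0.472, -0.822, 0, 0, 1], [-0.472, -0.822, 0, 0, 1], [-0.472, -0.822, 0, 0, 1], [-0.472, -0.822, 0.4, 0, 1], [-0.472, -0.822, 0.4, 0, 1], [-0.472, -0.822, 0.4, 0, 1]]}, grip_n=8)

```text
clock: 2.85
position: [0.6122, -0.031, 0.2335]
ee_rot: [-0.112, 3.139, 0.0]
force: [-0.4, 0.5, 0.5]
width: 1.002
gripper_force: 0.0
```

```bash
python3 - <<'E'
from h import *
st(); p=look("side",["driver"]); cv2.imwrite("pics/s1.png",p["image"][150:330,200:440])
E
```

```text
t 2.85 tcp [ 0.6122 -0.031   0.2335] 
R [[-0.997, -0.071, 0.001], [-0.071, 0.997, 0.0], [-0.001, 0.0, -1.0]] F [-0.4  0.5  0.5] w 1.002 gf 0.0 q [-0.2   0.47  0.24  1.69 -0.13  0.99  1.73]
side driver 0.72 [ 0.596 -0.03   0.107] px 301.0 218.0
```

Scaled: 0.025 m is 0.5, 0.012 m is 0.24.

drive_effector(steps={"offsets": [[0, -0.06, 0.5, 0, 1], [0, 0, 0.5, 0, 1], [0, 0, 0.24, 0, 1], [0, 0, 0.12, 0, 1], [0, 0, 0, 0, 0.1], [0, 0, 0, 0, 0.1], [0, 0, 0, 0, 0.1], [0, 0, 0, 0, 0.1], [0, 0, 0, 0, 0.1], [0, 0, 0, 0, 0.1]]}, grip_n=8)

```text
clock: 3.95
position: [0.6115, -0.0324, 0.1662]
ee_rot: [-0.112, 3.139, 0.0]
force: [0.3, 0.8, -0.6]
width: 0.524
gripper_force: 0.0
```

```bash
python3 - <<'E'
from h import *
st()
E
```

```text
t 3.95 tcp [ 0.6115 -0.0324  0.1662] 
R [[-0.997, -0.071, 0.0], [-0.071, 0.997, 0.0], [-0.0, 0.0, -1.0]] F [ 0.3  0.8 -0.6] w 0.524 gf 0.0 q [-0.19  0.54  0.22  1.76 -0.15  0.86  1.75]
```

Scaled: 0.001 m is 0.02.

drive_effector(steps={"offsets": [[0, 0, 0.02, 0, 0.05], [0, 0, 0, 0, 0.05], [0, 0, 0, 0, 0.05], [0, 0, 0, 0, 0.05], [0, 0, 0, 0, 0.05], [0, 0, 0, 0, 0.05], [0, 0, 0, 0, 0.05]]}, grip_n=8)

```text
clock: 4.65
position: [0.6114, -0.0325, 0.1649]
ee_rot: [0.112, -3.14, -0.0]
force: [0.6, -0.4, -0.6]
width: 0.175
gripper_force: 8.0
```

```bash
python3 - <<'E'
from h import *
st()
E
```

```text
t 4.65 tcp [ 0.6114 -0.0325  0.1649] 
R [[-0.997, -0.071, -0.0], [-0.071, 0.997, 0.0], [0.0, 0.0, -1.0]] F [ 0.6 -0.4 -0.6] w 0.175 gf 7.999798804521561 q [-0.19  0.55  0.22  1.76 -0.15  0.85  1.75]
```

drive_effector(steps={"offsets": [[0, 0, -0.3, 0, 0.05], [0, 0, -0.5, 0, 0.05], [0.2, 0, -0.4, 0, 0.05], [0.6, 0.16, 0, 0, 0.05], [0.7, 0.2, 0, 0, 0.05], [0.7, 0.2, 0, 0, 0.05], [0.7, 0.2, 0, 0, 0.05], [0.6, 0.16, 0, 0, 0.05], [0.35, 0, 0, 0, 0.05], [0, 0, 0, 0, 0.05]]}, grip_n=8)

```text
clock: 5.65
position: [0.4138, -0.0003, 0.2249]
ee_rot: [0.112, -3.138, -0.001]
force: [0.7, 0.1, -0.4]
width: 0.172
gripper_force: 8.0
```

```bash
python3 - <<'E'
from h import *
st(); p=look("side",["driver","driver_tip","driver_grip"]); cv2.imwrite("pics/s2.png",cv2.resize(p["image"][100:340,200:520],None,fx=2,fy=2))
E
```

```text
t 5.65 tcp [ 4.138e-01 -3.000e-04  2.249e-01] 
R [[-0.997, -0.072, -0.001], [-0.072, 0.997, 0.0], [0.001, 0.001, -1.0]] F [ 0.7  0.1 -0.4] w 0.172 gf 7.999800145626068 q [-0.33  0.17  0.23  2.16 -0.05  0.82  1.58]
side driver 0.79 [ 0.347 -0.001  0.168] px 433.0 226.0
side driver 0.72 [0.559 0.081 0.099] px 308.0 267.0
side driver_tip 0.71 [ 0.348 -0.003  0.166] px 432.0 226.0
side driver_grip 0.53 [ 0.348 -0.002  0.167] px 432.0 226.0
```

View pics/s2.png

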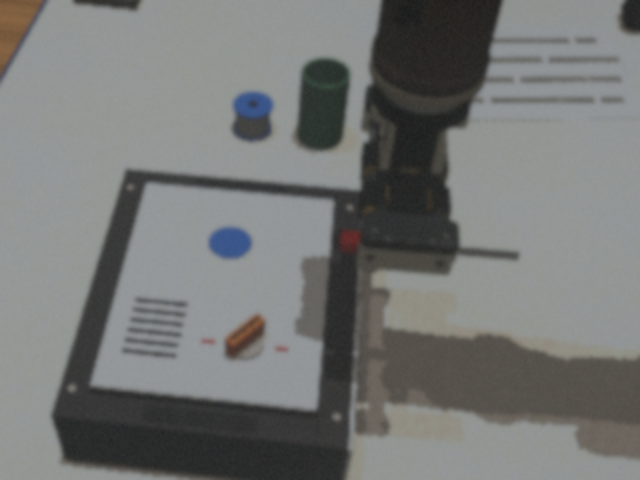

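The driver is gripped and level. The handle end is at (348,240) above the frame and the blade tip at (518,256) is out in front. I'll lower it onto the frame edge.

Scaled: 0.025 m is 0.5, 0.02 m is 0.4.

drive_effector(steps={"offsets": [[0, 0, 0.4, 0, 0.05], [0, 0, 0.5, 0, 0.05], [0, 0, 0.3, 0, 0.05], [0, 0, 0.16, 0, 0.05], [0, 0, 0.1, 0, 0.05], [0, 0, 0.08, 0, 0.05], [0, 0, 0.06, 0, 0.05], [0, 0, 0.06, 0, 0.05], [0, 0, 0, 0, 0.05], [0, 0, 0, 0, 0.05]]}, grip_n=5)

```text
clock: 6.85
position: [0.4164, -0.0002, 0.1421]
ee_rot: [-0.112, 3.139, 0.0]
force: [-0.1, 0.1, -0.8]
width: 0.174
gripper_force: 5.0
```

```bash
python3 - <<'E'
from h import *
st(); p=look("side",["driver","driver_tip"]); cv2.imwrite("pics/s3.png",cv2.resize(p["image"][140:340,280:480],None,fx=3,fy=3))
E
```

```text
t 6.85 tcp [ 4.164e-01 -2.000e-04  1.421e-01] 
R [[-0.997, -0.071, 0.001], [-0.071, 0.997, 0.0], [-0.001, 0.0, -1.0]] F [-0.1  0.1 -0.8] w 0.174 gf 4.999981373548508 q [-0.29  0.32  0.2   2.24 -0.11  0.59  1.64]
side driver 0.74 [0.492 0.324 0.067] px 320.0 411.0
side driver_tip 0.42 [ 0.354 -0.003  0.039] px 417.0 268.0
```

View pics/s3.png

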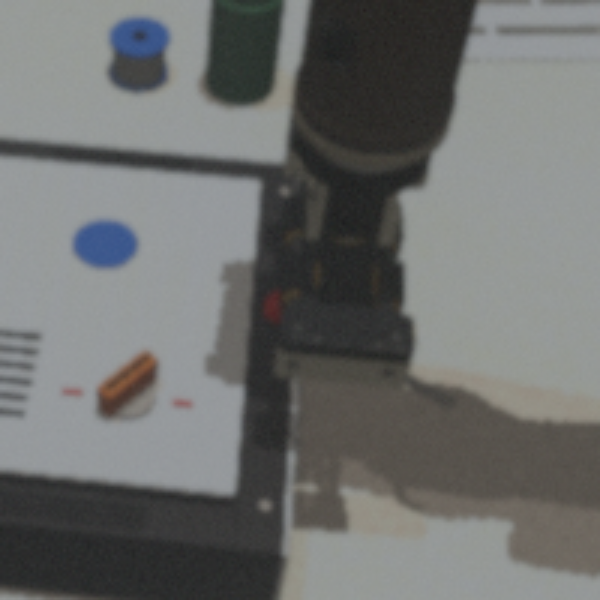

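The blade has swung down to about 33° below horizontal, with the tip visible near crop (450,398). I'll lift it and carry it to the cup.

Scaled: -0.04 m is -0.8, -0.03 m is -0.6.

drive_effector(steps={"offsets": [[0, 0, -0.4, 0, 0.05], [0, 0, -0.8, 0, 0.05], [0, 0, -0.6, 0, 0.05], [0, -0.2, -0.5, 0, 0.05], [-0.2, -0.6, 0, 0, 0.05], [-0.4, -0.8, 0, 0, 0.05], [-0.4, -0.8, 0, 0, 0.05], [-0.4, -0.8, 0, 0, 0.05], [-0.4, -0.8, 0, 0, 0.05], [-0.4, -0.8, 0, 0, 0.05]]}, grip_n=6)

```text
clock: 8.0
position: [0.5436, -0.2333, 0.2569]
ee_rot: [-0.112, 3.139, 0.0]
force: [0.3, 0.6, 0.0]
width: 0.168
gripper_force: 6.0
```

drive_effector(steps={"offsets": [[-0.4, -0.8, 0, 0, 0.05], [-0.32, -0.7, 0, 0, 0.05], [-0.2, -0.4, 0, 0, 0.05], [0, 0, 0, 0, 0.05]]})

```text
clock: 8.4
position: [0.5957, -0.3268, 0.2562]
ee_rot: [0.106, -3.139, 0.003]
force: [0.1, -0.3, -1.1]
width: 0.172
gripper_force: 6.0
```

```bash
python3 - <<'E'
from h import *
import pickle
st(); p=look("side",["driver","driver_tip"]); q=look("top",["driver","driver_tip"])
pickle.dump((p,q),open("c1.pkl","wb"))
a=cv2.resize(p["image"][60:210,280:430],None,fx=4,fy=4)
b=cv2.resize(q["image"][200:300,380:430+50],None,fx=4,fy=4)
b=cv2.copyMakeBorder(b,0,200,0,0,cv2.BORDER_CONSTANT)[:, :]
cv2.imwrite("pics/s4.png",np.hstack([a,b])[:, :800] if a.shape[1]+b.shape[1]>800 else np.hstack([a,b]))
E
```

```text
t 8.4 tcp [ 0.5957 -0.3268  0.2562] 
R [[-0.998, -0.068, -0.001], [-0.068, 0.998, -0.002], [0.001, -0.002, -1.0]] F [ 0.1 -0.3 -1.1] w 0.172 gf 5.999657437205315 q [ 0.19  0.57  0.37  1.49 -0.21  1.12  2.24]
side driver 0.54 [ 0.563 -0.321  0.175] px 341.0 108.0
side driver_tip 0.69 [ 0.56  -0.33   0.176] px 342.0 106.0
side driver_tip 0.22 [0.565 0.04  0.097] px 309.0 251.0
top driver 0.68 [ 0.534 -0.327  0.165] px 479.0 250.0
top driver_tip 0.36 [0.618 0.358 0.038] px 180.0 221.0
```

```bash
python3 -c "
import cv2;i=cv2.imread('pics/s4.png');print(i.shape)
cv2.imwrite('pics/s4b.png',cv2.resize(i,(800,int(800/i.shape[1]*i.shape[0]))))"
```

```text
(600, 800, 3)
```

View pics/s4b.png

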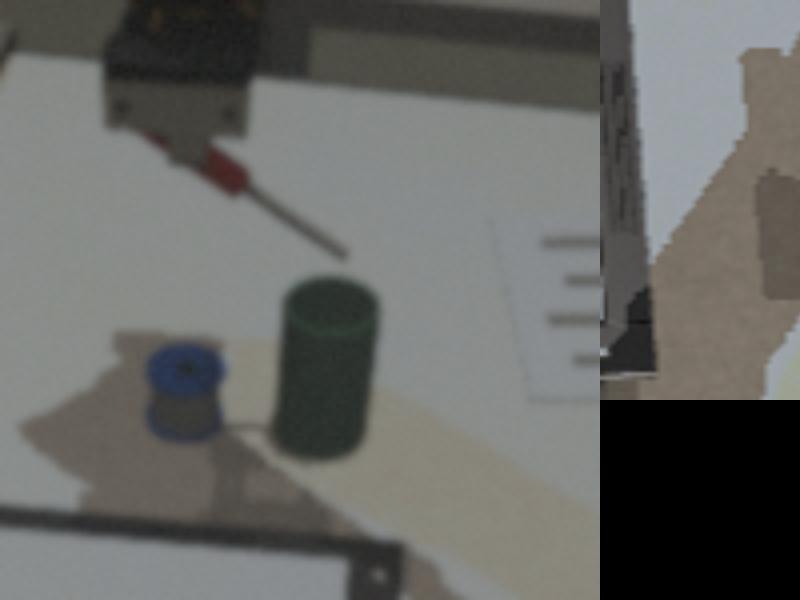

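The side view shows the handle at (225,170), the tip at crop (347,257) above the cup rim (centre (331,305)), and the spool untouched. Next I'll work out where the tip is.

```bash
python3 - <<'E'
from h import *
import pickle
p,q=pickle.load(open("c1.pkl","rb"))
def ray_y(p,u,v,y):
    T=np.array(p["cam_to_world"]); d=T[:3,:3]@np.array([(u-p["cx"])/p["fx"],(v-p["cy"])/p["fy"],1.]); o=T[:3,3]; return o+d*(y-o[1])/d[1]
P=np.array([.5957,-.3268,.194])
t=ray_y(p,366.6,124.1,-.334); print(t,np.linalg.norm(t-P), np.degrees(np.arctan2(P[2]-t[2],P[0]-t[0])))
print("rim c px side",proj(p,[.506,-.329,.1]),"seen",280+331/4,60+306/4)
h=q["image"][225:300,440:520]
cv2.imwrite("pics/t5.png",cv2.resize(h,None,fx=7,fy=7,interpolation=cv2.INTER_CUBIC))
E
```

```text
[ 0.50117154 -0.334       0.13169002] 0.11344603610764897 33.3915285040134
rim c px side [363.20690566 136.26014678] seen 362.75 136.5
```

View pics/t5.png

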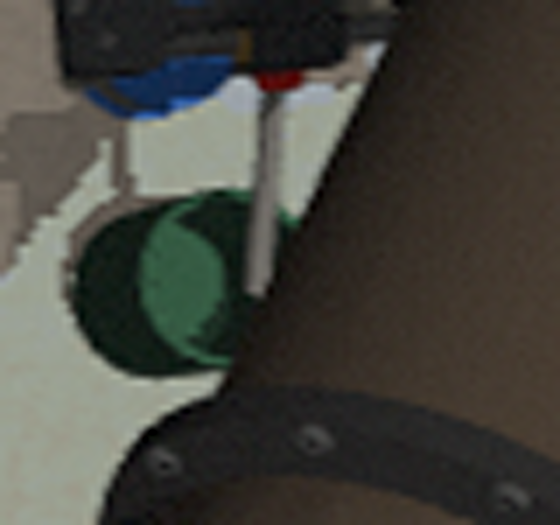

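Scaled: 0.02 m is 0.4, 0.006 m is 0.12.

drive_effector(steps={"offsets": [[0, 0.08, 0.4, 0, 0.05], [0.12, 0, 0.44, 0, 0.05], [0.12, 0, 0.04, 0, 0.05], [0.12, 0, 0, 0, 0.05], [0.15, 0, -0.15, 0, 0.05], [0.15, 0, -0.15, 0, 0.05], [0.18, 0, -0.11, 0, 0.05], [0.18, 0, -0.11, 0, 0.05], [0, 0, 0, 0, 0.05]]}, grip_n=5)

```text
clock: 9.6
position: [0.5432, -0.324, 0.2405]
ee_rot: [-0.109, 3.138, -0.002]
force: [-0.0, -0.0, -0.6]
width: 0.178
gripper_force: 5.0
```

```bash
python3 - <<'E'
from h import *
import pickle
st(); p=look("side",["driver","driver_tip"]); pickle.dump(p,open("c2.pkl","wb"))
cv2.imwrite("pics/s6.png",cv2.resize(p["image"][60:180,280:430],None,fx=5,fy=5,interpolation=cv2.INTER_CUBIC))
E
```

```text
t 9.6 tcp [ 0.5432 -0.324   0.2405] 
R [[-0.998, -0.069, 0.001], [-0.069, 0.998, -0.001], [-0.001, -0.001, -1.0]] F [-0.  -0.  -0.6] w 0.178 gf 4.999866262078285 q [ 0.2   0.5   0.37  1.64 -0.2   1.03  2.28]
side driver 0.63 [ 0.521 -0.32   0.148] px 358.0 121.0
side driver_tip 0.5 [ 0.524 -0.323  0.152] px 357.0 118.0
```

View pics/s6.png

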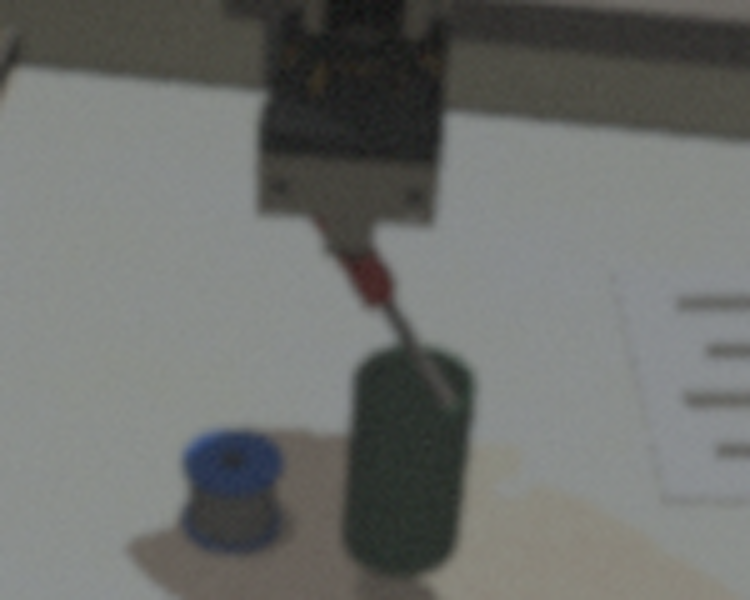

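```bash
python3 - <<'E'
from h import *
import pickle
p=pickle.load(open("c2.pkl","rb"))
c=lambda w:((proj(p,w)-[280,60])*5).round()
print("tip exp",c([.483,-.331,.088]),c([.483,-.331,.075]),"P",c([.5432,-.324,.1785]))
print("rim inner",[c([.506+.026*np.cos(a),-.329+.026*np.sin(a),.1]).tolist() for a in np.arange(0,6.28,np.pi/4)])
print("rim outer",[c([.506+.03*np.cos(a),-.329+.03*np.sin(a),.1]).tolist() for a in np.arange(0,6.28,np.pi/4)])
m=p["image"][60:180,280:430]; cv2.imwrite("pics/s7.png",cv2.resize(np.clip(m[60:100,60:110].astype(float)*2,0,255).astype(np.uint8),None,fx=14,fy=14,interpolation=cv2.INTER_CUBIC))
E
```

```text
tip exp [462. 405.] [459. 427.] P [348. 235.]
rim inner [[362.0, 375.0], [373.0, 400.0], [410.0, 414.0], [450.0, 409.0], [470.0, 388.0], [458.0, 363.0], [422.0, 349.0], [383.0, 354.0]]
rim outer [[354.0, 374.0], [366.0, 403.0], [409.0, 419.0], [455.0, 413.0], [478.0, 389.0], [465.0, 360.0], [423.0, 344.0], [378.0, 350.0]]
```

View pics/s7.png

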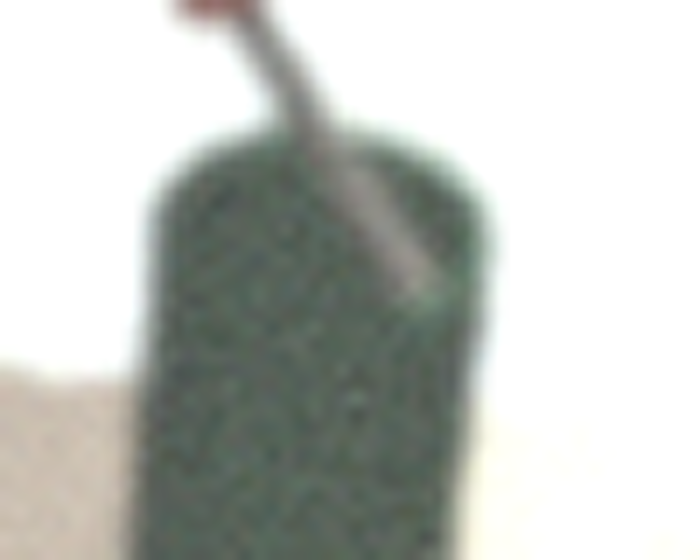

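The tip is inside the cup: the front rim hides its end at crop (425,300), which fits the expected wall contact. I'll continue the arc to near vertical, then lower.

Careful with the scale: shifts go in shares of 50 mm and turns go in units of 0.1 rad. That gives: 0.02 m is 0.4, 0.015 m is 0.3.

drive_effector(steps={"offsets": [[0.2, 0, -0.04, 0, 0.05], [0.22, 0, -0.04, 0, 0.05], [0.2, 0, -0.02, 0, 0.05], [0.2, 0, 0, 0, 0.05], [-0.12, 0, 0.2, 0, 0.05], [0, 0, 0.4, 0, 0.05], [0, 0, 0.3, 0, 0.05], [0, 0, 0.12, 0, 0.05], [0, 0, 0, 0, 0.05]]}, grip_n=5)

```text
clock: 10.65
position: [0.5092, -0.325, 0.1916]
ee_rot: [0.112, -3.138, -0.002]
force: [0.2, 0.2, -0.6]
width: 0.173
gripper_force: 5.0
```

```bash
python3 - <<'E'
from h import *
import pickle
st(); p=look("side",["driver","driver_grip"]); pickle.dump(p,open("c3.pkl","wb"))
hsv=cv2.cvtColor(p["image"],cv2.COLOR_BGR2HSV)[60:180,280:430]
m=((hsv[...,0]<6)|(hsv[...,0]>174))&(hsv[...,1]>110)&(hsv[...,2]>40); ys,xs=np.nonzero(m); xs=xs+280; ys=ys+60
print(len(xs)); [print(y,xs[ys==y].min(),xs[ys==y].max()) for y in sorted(set(ys))[::3]]
for z in (.175,.13,.085): print(proj(p,[.505,-.327,z]).round(1))
E
```

```text
t 10.65 tcp [ 0.5092 -0.325   0.1916] 
R [[-0.997, -0.071, -0.002], [-0.071, 0.997, 0.001], [0.002, 0.001, -1.0]] F [ 0.2  0.2 -0.6] w 0.173 gf 4.999933540821075 q [ 0.23  0.51  0.35  1.76 -0.22  0.91  2.32]
side driver_grip 0.58 [ 0.512 -0.312  0.111] px 360.0 137.0
7
133 361 361
138 361 363
[366.2 109.5]
[364.6 126.3]
[363.  141.9]
```

drive_effector(steps={"offsets": [[0, 0, 0.04, 0, 0.4], [0, 0, 0, 0, 0.5], [0, 0, 0, 0, 0.6], [0, 0, 0, 0, 0.6], [0, 0, 0, 0, 0.6], [0, 0, -0.2, 0, 0.6], [0, 0, -0.6, 0, 0.6], [0, 0, -0.8, 0, 0.6], [0, 0, -0.8, 0, 0.6], [0, 0, 0, 0, 0.6]]}, grip_n=5)

```text
clock: 11.8
position: [0.5112, -0.3272, 0.3175]
ee_rot: [-0.111, 3.131, -0.008]
force: [0.6, -0.2, 0.7]
width: 0.602
gripper_force: 0.0
```

```bash
python3 - <<'E'
from h import *
import pickle
st(); p=look("side",["driver","driver_grip"]); q=look("top",["driver"]);pickle.dump((p,q),open("c4.pkl","wb"))
hsv=cv2.cvtColor(p["image"],cv2.COLOR_BGR2HSV)[60:180,280:430]
m=((hsv[...,0]<6)|(hsv[...,0]>174))&(hsv[...,1]>110)&(hsv[...,2]>40); ys,xs=np.nonzero(m); xs=xs+280; ys=ys+60
print(len(xs)); [print(y,xs[ys==y].min(),xs[ys==y].max()) for y in sorted(set(ys))[::3]]
for z in (.165,.08): print(proj(p,[.506,-.329,z]).round(1))
E
```

```text
t 11.8 tcp [ 0.5112 -0.3272  0.3175] 
R [[-0.997, -0.07, 0.009], [-0.071, 0.998, -0.005], [-0.008, -0.005, -1.0]] F [ 0.6 -0.2  0.7] w 0.602 gf 0.0 q [ 0.2   0.39  0.4   1.62 -0.16  1.16  2.28]
side driver_grip 0.47 [ 0.529 -0.318  0.132] px 354.0 127.0
10
114 349 351
117 352 352
[365.5 112.8]
[362.5 143. ]
```

The driver is released and standing in the cup with a lean of about 0.3 rad. On to the fastener.

Scaled: -0.0049 m is -0.098, 0.0425 m is 0.85.

drive_effector(steps={"offsets": [[-0.098, 0.6, 0, 0, 0.6], [-0.098, 0.85, 0, 0, 0.6], [-0.098, 0.85, 0, 0, 0.6], [-0.098, 0.85, 0, 0, 0.6], [-0.098, 0.85, 0, 0, 0.6], [-0.098, 0.85, 0, 0, 0.6], [-0.098, 0.85, 0, 0, 0.6], [-0.098, 0.85, 0, 0, 0.6], [-0.098, 0.85, 0, 0, 0.6], [-0.098, 0.82, 0, 0, 0.6]]})

```text
clock: 13.05
position: [0.5284, 0.0898, 0.3099]
ee_rot: [0.112, -3.138, 0.001]
force: [1.3, 0.6, -0.3]
width: 0.598
gripper_force: 0.0
```

drive_effector(steps={"offsets": [[0, 0, 0.4, -1.3, 0.6], [0, 0, 0.4, -1.3, 0.6], [0, 0, 0.4, -1.3, 0.6], [0, 0, 0.4, -1.3, 0.6], [0, 0, 0.2, -1.3, 0.6], [0, 0, 0, -1.3, 0.6], [0, 0, 0, -1.3, 0.6], [0, 0, 0, 0, 0.6]]})

```text
clock: 13.85
position: [0.5286, 0.0877, 0.2198]
ee_rot: [1.482, -2.768, -0.001]
force: [0.4, -0.7, 0.4]
width: 0.601
gripper_force: 0.0
```

```bash
python3 - <<'E'
from h import *
import pickle
P,r=st(); print("to go tool xy",(r.T@(np.array([.5307,.0862,P[2]])-P)).round(4),"yaw",np.arctan2(r[1,0],r[0,0])%(2*np.pi))
p=look("side",["driver","driver_grip","driver_tip","cup","fastener_top"])
hsv=cv2.cvtColor(p["image"],cv2.COLOR_BGR2HSV)[90:160,320:400]
m=((hsv[...,0]<8)|(hsv[...,0]>170))&(hsv[...,1]>80)&(hsv[...,2]>35); ys,xs=np.nonzero(m); xs=xs+320; ys=ys+90
print(len(xs)); [print(y,xs[ys==y].min(),xs[ys==y].max()) for y in sorted(set(ys))[::4]]
E
```

```text
t 13.85 tcp [0.5286 0.0877 0.2198] 
R [[-0.555, -0.832, -0.002], [-0.832, 0.555, -0.0], [0.001, 0.002, -1.0]] F [ 0.4 -0.7  0.4] w 0.601 gf 0.0 q [-0.28  0.37  0.03  1.88 -0.01  0.9   2.3 ]
to go tool xy [ 0.0001 -0.0026 -0.    ] yaw 4.12455820014279
side driver 0.45 [0.564 0.117 0.086] px 301.0 287.0
side cup 0.93 [ 0.497 -0.305  0.069] px 365.0 153.0
side fastener_top 0.57 [0.53  0.091 0.114] px 323.0 269.0
18
136 358 359
140 358 361
```

Scaled: -0.0026 m is -0.052, 0.02 m is 0.4.

drive_effector(steps={"offsets": [[0, -0.052, 0.4, 0, 0.6], [0, 0, 0.4, 0, 0.4], [0, 0, 0.2, 0, 0.3], [0, 0, 0, 0, 0.05], [0, 0, 0, 0, 0.05], [0, 0, 0, 0, 0.05], [0, 0, 0, 0, 0.05], [0, 0, 0, 0, 0.05], [0, 0, 0, 0, 0.05], [0, 0, 0, 0, 0.05]]}, grip_n=10)

```text
clock: 15.15
position: [0.5327, 0.0862, 0.1719]
ee_rot: [-1.478, 2.769, -0.002]
force: [4.4, -2.2, 2.5]
width: 0.13
gripper_force: 10.0
```

```bash
python3 - <<'E'
from h import *
st()
E
```

```text
t 15.15 tcp [0.5327 0.0862 0.1719] 
R [[-0.557, -0.831, 0.003], [-0.831, 0.557, 0.0], [-0.002, -0.003, -1.0]] F [ 4.4 -2.2  2.5] w 0.13 gf 9.999922290444374 q [-0.28  0.43  0.02  1.92 -0.01  0.78  2.3 ]
```

Scaled: 0.12 rad is 1.2.

drive_effector(steps={"offsets": [[0, 0, 0, 1, 0.05], [0, 0, 0, 1, 0.05], [0, 0, 0, 1.2, 0.05], [0, 0, 0, 1.2, 0.05], [0, 0, 0, 1.2, 0.05], [0, 0, 0, 1.2, 0.05], [0, 0, 0, 1.2, 0.05], [0, 0, 0, 1.2, 0.05], [0, 0, 0, 0, 0.05], [0, 0, 0, 0, 0.05]]}, grip_n=10)

```text
clock: 16.15
position: [0.5331, 0.0854, 0.1719]
ee_rot: [-0.093, 3.136, -0.002]
force: [6.7, -4.6, 1.0]
width: 0.127
gripper_force: 10.0
```

```bash
python3 - <<'E'
from h import *
P,r=st(); print("yaw rel case",np.arctan2(r[1,0],r[0,0])%(2*np.pi)-np.pi-.055)
E
```

```text
t 16.15 tcp [0.5331 0.0854 0.1719] 
R [[-0.998, -0.059, 0.004], [-0.059, 0.998, -0.001], [-0.004, -0.001, -1.0]] F [ 6.7 -4.6  1. ] w 0.127 gf 10.00053383409977 q [-0.46  0.44  0.27  1.94 -0.16  0.78  1.53]
yaw rel case 0.004533332708573194
```

Scaled: -0.04 m is -0.8, -0.03 m is -0.6.

drive_effector(steps={"offsets": [[0, 0, 0, 0, 0.3], [0, 0, 0, 0, 0.4], [0, 0, 0, 0, 0.4], [0, 0, -0.4, 0, 0.4], [0, 0, -0.6, 0, 0.4], [0, -0.6, -0.4, 0, 0.2], [-0.36, -0.8, 0, 0, 0], [-0.34, -0.8, 0, 0, 0], [0, -0.24, 0, 0, 0], [0, 0, 0, 0, 0]]}, grip_n=10)

```text
clock: 17.15
position: [0.5734, -0.0355, 0.2407]
ee_rot: [0.09, -3.14, 0.001]
force: [-0.7, 0.5, -0.2]
width: 0.027
gripper_force: 0.0
```

```bash
python3 - <<'E'
from h import *
import pickle
P,r=st(); print("to pad",(r.T@(np.array([.568,-.037,P[2]])-P)).round(4))
p=look("side",["driver","driver_grip","driver_tip"]); q=look("top",["fastener","driver"]); pickle.dump((p,q),open("c5.pkl","wb"))
for n,i,x0,y0,x1,y1,z,pl in (("top",q,280,240,304,268,.119,0),("side",p,305,255,335,285,.119,0)):
    h=cv2.cvtColor(i["image"],cv2.COLOR_BGR2HSV); m=cv2.inRange(h,(8,110,60),(22,255,255))[y0:y1,x0:x1]
    ys,xs=np.nonzero(m); W=np.array([unproj(i,a+x0,b+y0,z)[:2] for a,b in zip(xs,ys)])
    c=W.mean(0) ; V=np.linalg.svd(W-c)[2][0]; print(n,len(W),c.round(4),"ang rel case",round(float(np.arctan(V[1]/V[0]))-.055,3))
# driver in side picture
h=cv2.cvtColor(p["image"],cv2.COLOR_BGR2HSV)[95:165,320:400]
m=((h[...,0]<8)|(h[...,0]>170))&(h[...,1]>80)&(h[...,2]>35); ys,xs=np.nonzero(m); xs=xs+320; ys=ys+95
print(len(xs)); [print(y,xs[ys==y].min(),xs[ys==y].max()) for y in sorted(set(ys))[::4]]
for t in (.3,.2): print([proj(p,[.49+ t*0+np.sin(t)*L,-.329,.006+np.cos(t)*L]).round(0).tolist() for L in (75,117,160) for L in [L/1000]])
E
```

```text
t 17.15 tcp [ 0.5734 -0.0355  0.2407] 
R [[-0.998, -0.057, -0.001], [-0.057, 0.998, -0.001], [0.001, -0.001, -1.0]] F [-0.7  0.5 -0.2] w 0.027 gf 0.0 q [-0.27  0.41  0.32  1.78 -0.15  0.97  1.74]
to pad [ 0.0055 -0.0012  0.    ]
side driver 0.56 [ 0.528 -0.315  0.129] px 354.0 129.0
side driver_grip 0.47 [ 0.528 -0.317  0.133] px 354.0 127.0
top fastener 0.55 [0.62  0.362 0.039] px 179.0 220.0
top fastener 0.44 [0.532 0.084 0.118] px 292.0 254.0
top driver 0.66 [ 0.525 -0.325  0.13 ] px 474.0 255.0
top 81 [0.5313 0.0864] ang rel case -0.011
side 158 [0.5319 0.0892] ang rel case -0.092
148
113 349 352
117 348 353
121 350 354
125 352 355
129 353 356
133 353 359
137 354 360
141 360 360
[[360.0, 144.0], [356.0, 129.0], [352.0, 114.0]]
[[363.0, 143.0], [361.0, 129.0], [359.0, 113.0]]
```

The fastener reads −0.01 rad, and the driver's pixels match a 0.3 rad lean with the tip on the cup floor. Now I'll press the pad.

Scaled: 0.025 m is 0.5, 0.02 m is 0.4.

drive_effector(steps={"offsets": [[0.11, -0.02, 0.5, 0, 0], [0, 0, 0.5, 0, 0], [0, 0, 0.4, 0, 0], [0, 0, 0.12, 0, 0], [0, 0, 0.08, 0, 0], [0, 0, 0.08, 0, 0], [0, 0, 0.06, 0, 0], [0, 0, 0.06, 0, 0], [0, 0, 0, 0, 0]]}, grip_n=10)

```text
clock: 18.4
position: [0.5682, -0.034, 0.1524]
ee_rot: [-0.096, 3.14, 0.001]
force: [-6.6, 1.4, 14.2]
width: 0.007
gripper_force: 6.7
```

```bash
python3 -c "
from h import *
st()"
```

```text
t 18.4 tcp [ 0.5682 -0.034   0.1524] 
R [[-0.998, -0.061, 0.0], [-0.061, 0.998, 0.001], [-0.0, 0.001, -1.0]] F [-6.6  1.4 14.2] w 0.007 gf 6.6808069590479136 q [-0.24  0.51  0.29  1.88 -0.2   0.78  1.79]
```

drive_effector(steps={"offsets": [[0, 0, 0.04, 0, 0], [0, 0, 0.04, 0, 0], [0, 0, 0, 0, 0], [0, 0, 0, 0, 0], [0, 0, 0, 0, 0]]}, grip_n=10)

```text
clock: 18.9
position: [0.5682, -0.034, 0.1506]
ee_rot: [-0.096, 3.139, 0.003]
force: [-14.4, 0.9, 35.4]
width: 0.005
gripper_force: 17.6
```

```bash
python3 -c "
from h import *
st()"
```

```text
t 18.9 tcp [ 0.5682 -0.034   0.1506] 
R [[-0.998, -0.061, 0.001], [-0.061, 0.998, 0.002], [-0.002, 0.002, -1.0]] F [-14.4   0.9  35.4] w 0.005 gf 17.64799900352955 q [-0.24  0.51  0.28  1.89 -0.2   0.77  1.79]
```

drive_effector(steps={"offsets": [[0, 0, -0.01, 0, 0], [0, 0, 0, 0, 0], [0, 0, 0, 0, 0], [0, 0, 0, 0, 0]]}, grip_n=10)

```text
clock: 19.3
position: [0.5682, -0.034, 0.1506]
ee_rot: [-0.096, 3.139, 0.002]
force: [-12.3, 1.8, 29.5]
width: 0.003
gripper_force: 15.0
```

```bash
python3 - <<'E'
from h import *
st(); look("side",["driver_grip","jar","spool"]); print(workorder.sign_off())
E
```

```text
t 19.3 tcp [ 0.5682 -0.034   0.1506] 
R [[-0.998, -0.061, 0.001], [-0.061, 0.998, 0.002], [-0.001, 0.002, -1.0]] F [-12.3   1.8  29.5] w 0.003 gf 14.963343129493296 q [-0.24  0.51  0.28  1.89 -0.2   0.77  1.79]
side driver_grip 0.74 [ 0.53  -0.316  0.131] px 354.0 128.0
side jar 0.73 [0.488 0.321 0.068] px 323.0 409.0
side jar 0.57 [0.555 0.057 0.089] px 313.0 261.0
side spool 0.6 [0.526 0.089 0.106] px 325.0 271.0
the job is handed in; nothing more can be done
None
```

I handed the job in at 19.3 s, and no verdict came back: by my measurements the screwdriver stands blade down in the cup leaning about 0.3 rad, the fastener is within about 0.1 rad of the marks, and the panel is held flush with about 30 N.

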